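# Line up the condiments by height in the rack

## Task

Put the salt shaker, the spice jar, the wooden pepper mill and the cooking-spray can that stand behind the wooden rack onto its four grey felt pads, one upright in the middle of each pad, in order of height: the tallest next to the rack's high end board, stepping down to the shortest at the low end. Leave the honey jar where it stands; the other mill and shaker, far off at the left back beyond the tray, are not meant.

Things in the scene. Friction and masses are not known exactly. Their poses are not given: they have to be found in the camera images.
- salt_center (a point): Salt shaker, the shortest: clear glass body with white contents and a domed grey lid, round, widest 44 mm, 90 mm tall, stands upright. The point is on its axis half-way up, 45 mm above its foot.
- spice_center (a point): Spice jar, second shortest: round clear jar with brown contents and a ribbed red cap, 42 mm across (45 mm at the cap), 106 mm tall, upright. The point is on its axis half-way up, 53 mm above its foot.
- mill_center (a point): Pepper mill, third in height: turned brown wood, round, 58 mm across at its widest, 150 mm tall, upright; the head does not turn. The point is on its axis half-way up, 75 mm above its foot.
- spray_center (a point): Cooking-spray can, the tallest: slim amber cylinder with an orange-yellow cap, 58 mm across (cap 51 mm), 190 mm tall, upright. The point is on its axis half-way up, 95 mm above its foot.
- pad1_top (a point): A round flat grey felt pad (hard, does not give), 84 mm across and 3 mm thick, one of four in a row about 100 mm apart along a fixed dark wooden rack board (450 x 90 mm); its top is 19 mm above the worktop. Pad 1 is the leftmost seen from the robot (largest y). The point is the centre of the pad's top face. The four pads look alike.
- pad2_top (a point): A round flat grey felt pad (hard, does not give), 84 mm across and 3 mm thick, one of four in a row about 100 mm apart along a fixed dark wooden rack board (450 x 90 mm); its top is 19 mm above the worktop. Pad 2, second from the left. The point is the centre of the pad's top face. The four pads look alike.
- pad3_top (a point): A round flat grey felt pad (hard, does not give), 84 mm across and 3 mm thick, one of four in a row about 100 mm apart along a fixed dark wooden rack board (450 x 90 mm); its top is 19 mm above the worktop. Pad 3, third from the left. The point is the centre of the pad's top face. The four pads look alike.
- pad4_top (a point): A round flat grey felt pad (hard, does not give), 84 mm across and 3 mm thick, one of four in a row about 100 mm apart along a fixed dark wooden rack board (450 x 90 mm); its top is 19 mm above the worktop. Pad 4, the rightmost (smallest y). The point is the centre of the pad's top face. The four pads look alike.
- high_end (a point): The high end board of the rack: an upright wooden cheek, 88 mm wide, 22 mm thick, 80 mm tall, standing across one end of the rack board, 63 mm beyond the centre of the nearest pad; it may be at the left or the right end. The other end has a thin low cheek, 12 mm thick and only 20 mm tall. The point is the middle of its top edge, 96 mm above the worktop.
- honey_center (a point): Honey jar that stands among the things and does not belong in the rack: squat jar, grey lid, amber contents, 71 mm across, 110 mm tall. The point is half-way up its axis.
Things that resemble listed ones, but are neither listed nor needed, are in the scene too. Leave any green look-alike of the part that bears salt_center alone. What is shaped like the part that bears mill_center but blue is not meant.

How it is judged:
By the outcome, as a careful person would: the job done as asked, in the order asked, and still so for the second after the job is handed in, with the robot touching nothing.
It also fails if it takes over 102 s, if anything falls off the work surface, if the arm or the gripper's body presses on something with over 40 N, if the wrist force passes 120 N, or if a joint passes its speed limit or range.

## Robot

A 6-joint arm with a two-finger parallel gripper is mounted at the origin on a cart in front of the work surface, level with it; the furniture and walls round the work are solid. World frame = base frame: x ahead of the robot, y to its left, z up, the work surface at z = 0. Lengths are in mm, angles in degrees, forces in N, time in s.
With the tool pointing down it reaches from about 275 to 850 mm from the base axis. Payload 5.2 kg.
Tool frame: the origin (TCP) lies at the very end of the fingers, on their centre line; the grasp point (between the pads) lies pinch_z behind it (pinch_z is the distance from the TCP to the grasp point, in mm); z points along the fingers, y is the line along which they close (so a half turn about z gives the same grasp; the last joint's range is limited). The gripper opens to 85 mm and grips with 20 to 120 N. Pads are 22 mm wide; open, the fingers measure 114 mm over their backs; the gripper's body (76 mm by 85 mm) begins 54 mm behind the grasp point. The pads swing forward as they close: fully open they stand 13 mm farther back than shut.
Start: joints at [53.698, 14.817, 87.949, -0, 77.235, -11.62], TCP at [229.658, 499.762, 196.41] pointing down, gripper open.
Joint ranges: [-179.93, 179.93], [-52.35, 119.4], [10.71, 147.94], [-69.91, 249.91], [12.55, 155.21], [-178.61, 178.61]. Speed limits (degrees/s): [147.25, 147.25, 180, 180, 180, 180].

## Interface

Orientations are given as [roll, pitch, yaw] about the fixed x, y, z axes, in that order (R = Rz(yaw) Ry(pitch) Rx(roll)).
In Python, from plant import sense, capture, camera_params, sign_off, look_for, silhouettes, pinch_z gives the robot as it stands.
- The arm moves only by the tool servo_tool, never from a script. Its argument "rows" is a list of rows, each a list of 3 entries, a list of its own where there are three numbers: the gripper's target within -1 to 1 (fully open at 1, half-way at 0, shut at -1), then the shift along the tool's x, y, z in mm, then the turn about the tool's z in degrees. A call has 1 to 12 rows; each row shifts and turns the commanded pose from where the row before left it, along the tool's axes as they then stand; what a row does not reach is not made up. A row lasts 1/10 s, in which the tool goes at most 50 mm and 8.59 degrees, less where a joint would pass 70% of its speed; a pose out of reach is approached as far as the arm can. A call with a gripper value outside its range is refused whole. The fingers move at their own pace and stop on an object; "newtons" is the grip in N (left out, the last holds). Time passes only in rows, so rows that do not move let the fingers close. It gives the time, the measured TCP pose, the force, the opening and the grip force at its end, in the units of the state.
- sense(): the state, without advancing time (a new reading comes with each control period).
- capture(name): name is "scene" or "side" or "wrist"; returns the picture (384x512x3 uint8, red, green, blue); there is no depth.
- camera_params(name): a dict with "intrinsics" (3x3 intrinsics, pixels), "origin" and "rotation" of the camera in the world; the wrist camera has in their place "tool_from_camera" (4x4, takes a point from camera to tool coordinates, whose origin is the TCP and whose axes are the flange's). Camera axes: x right, y up, looking along -z (the intrinsics and any distortion apply to the point x, -y, -z); pixel columns grow to the right and rows downward; lengths in mm; the calibration is good to about 2 mm. A picture is of the moment at which its call begins: read the wrist's pose just before it. camera_params takes no time and is no camera call.
- sign_off(): hands the job in; it is judged then, once.
Trained networks look in the newest picture that a camera, given by its name, has taken for a name from the list of things; names that differ only in an ending like _2 or _b are one class to them, and where a whole thing is asked for, a point or a joint stands for the part that bears it (a point fixed in the world has none). Each returns a list of dicts, best first, with "p" (0 to 1); they miss things now and then, are a little off and sometimes report something else, mostly with a low value. They report only what shows in the picture. A call takes as long as a camera call. They do not tell look-alikes from the thing itself.
- look_for(camera, name): "position" ([x, y, z] in mm, in world coordinates, good to about 4 mm: the middle of the surface that is visible of it).
- silhouettes(camera, name): "mask" (384x512 bool, what is visible of it).
The state is a dict: "time_s": time; "joint_pos": joint angles; "joint_vel": joint speeds; "joint_efforts": joint torques, N m; "position": TCP position; "tool_rot": TCP orientation; "contact_force": force on the tool from outside, world axes, zero at the start; "wrist_torque": the same for the moment, N m; "width": opening from 0.0 (shut) to 1.0 (fully open); "grasp_force": force on a finger pad.
Only numpy, scipy, OpenCV 4.12 (cv2) and the standard library are available. Lean on these libraries where they do the work, as an engineer would, in place of code of your own. Each camera call takes 0.05 s, during which the arm holds its last target. There are 200 camera calls.

## Working session

There is one attempt and no reset: what is moved stays moved. The work goes in short steps, Python scripts to look and compute and a tool call to move; the robot and the scene stay as the last step left them, time stands still between calls to the robot, and variables do not carry over. Pictures are saved under pics/ and viewed, at most 14 in all, crops included, and the job is handed in when it is done.

Besides the shell and the picture viewer there is one more tool, called after "Call:" in YAML: its name, and indented under it one key for each argument. servo_tool: Moves the arm, as the interface text tells. Its arguments: {"type":"object","properties":{"rows":{"type":"array"},"newtons":{"type":"number"}},"required":["rows"]}

```bash
mkdir -p pics; ls
python3 - <<'E'
from plant import *
import cv2,numpy as np
s=sense();print(s['time_s'],s['position'],s['tool_rot'],s['width'],pinch_z if not callable(pinch_z) else pinch_z())
ims=[]
for c in("scene","side"):
    im=capture(c);cv2.imwrite(f"pics/{c}0.png",cv2.cvtColor(im,cv2.COLOR_RGB2BGR))
    p=camera_params(c);print(c,np.round(p["intrinsics"],1).tolist(),p["origin"],np.round(p["rotation"],4).tolist(),[k for k in p])
    for n in "salt_center spice_center mill_center spray_center honey_center pad1_top high_end".split():
        for d in look_for(c,n): print(c,n,np.round(d["position"]),round(d["p"],2))
p=camera_params("wrist");print(p)
E
```

```text
pics
0.0 [229.33463001 499.27910495 195.58598699] [-1.79898016e+02 -2.02578096e-02  1.55314071e+02] 0.9979874622509552 18.700000000000003
scene [[354.7, 0.0, 256.0], [0.0, 354.7, 196.3], [0.0, 0.0, 1.0]] [168.66960297 827.52415721 456.33096673] [67.5452, 1.0299, -155.4346] ['intrinsics', 'origin', 'rotation']
scene salt_center [657.  84.  51.] 0.68
scene salt_center [572. 153.  48.] 0.64
scene spice_center [596.   8.  61.] 0.67
scene spice_center [ 583. -105.  106.] 0.57
scene spice_center [579. 307.  70.] 0.43
scene mill_center [ 592. -251.   72.] 0.91
scene mill_center [ 479. -179.  102.] 0.84
scene spray_center [ 584. -104.  102.] 0.82
scene honey_center [580. 309.  68.] 0.72
scene high_end [509. -72.  66.] 0.39
scene high_end [457. 185.  17.] 0.23
side [[424.1, 0.0, 256.6], [0.0, 424.1, 198.4], [0.0, 0.0, 1.0]] [ 306.02417395 1136.51094962  629.77396474] [65.2065, 1.2278, -168.7089] ['intrinsics', 'origin', 'rotation']
side salt_center [577. 154.  46.] 0.8
side salt_center [657.  90.  48.] 0.54
side spice_center [593.   5.  65.] 0.72
side spice_center [ 588. -251.   78.] 0.57
side mill_center [ 468. -178.  106.] 0.75
side mill_center [ 587. -251.   82.] 0.6
side spray_center [ 590. -103.  114.] 0.69
side honey_center [588. 314.  67.] 0.64
side pad1_top [456. 283.  16.] 0.96
side pad1_top [ 587. -253.   81.] 0.57
side high_end [466. -71.  55.] 0.95
{'intrinsics': array([[324.17155934,   0.        , 253.92227113],
       [  0.        , 324.17155934, 190.44864541],
       [  0.        ,   0.        ,   1.        ]]), 'tool_from_camera': array([[ 1.92611374e-03,  9.57632014e-01,  2.87988222e-01,
         7.38001484e+01],
       [ 9.99998075e-01, -1.73666767e-03, -9.13306349e-04,
         4.94824528e-01],
       [-3.74471564e-04,  2.87989427e-01, -9.57633515e-01,
        -1.78235742e+02],
       [ 0.00000000e+00,  0.00000000e+00,  0.00000000e+00,
         1.00000000e+00]])}
```

View pics/scene0.png

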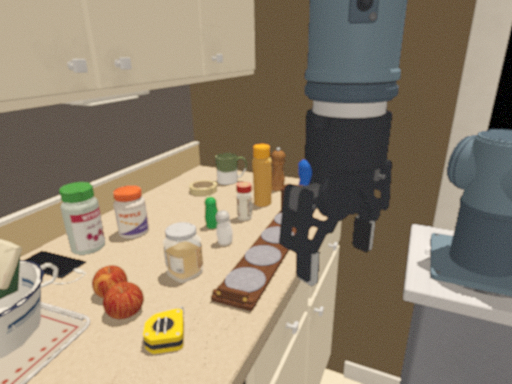

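View pics/side0.png

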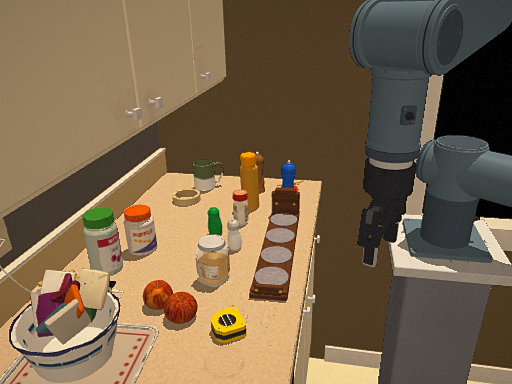

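Side view: white salt (233,236) versus green look-alike (214,222). Brown mill (259,170) versus blue mill (288,175). Spice (240,208), spray (249,180), honey (212,255). Pads are at (270,275), (275,254), (279,236) and (283,220), and the high cheek (286,200) is at the right end. So pad 4 gets the spray, 3 the mill, 2 the spice and 1 the salt.

Next I move the wrist camera over the scene: turn to yaw 90 and rise.

```bash
cat > h.py <<'E'
import numpy as np,cv2
from scipy.spatial.transform import Rotation as Ro
from plant import *
def tool_T(s):
    T=np.eye(4);T[:3,:3]=Ro.from_euler("xyz",s["tool_rot"],degrees=True).as_matrix();T[:3,3]=s["position"];return T
def cam(name,s=None):
    p=camera_params(name)
    if name=="wrist": T=tool_T(s or sense())@p["tool_from_camera"]
    else:
        T=np.eye(4);T[:3,3]=p["origin"];T[:3,:3]=Ro.from_euler("xyz",p["rotation"],degrees=True).as_matrix()
    return np.array(p["intrinsics"]),T
def proj(K,T,P):
    c=(np.atleast_2d(P)-T[:3,3])@T[:3,:3]
    return np.c_[K[0,0]*c[:,0]/-c[:,2]+K[0,2],-K[1,1]*c[:,1]/-c[:,2]+K[1,2]]
def tri(obs): # [(K,T,uv)]
    A=np.zeros((3,3));b=np.zeros(3)
    for K,T,(u,v) in obs:
        d=T[:3,:3]@np.array([(u-K[0,2])/K[0,0],-(v-K[1,2])/K[1,1],-1]);d/=np.linalg.norm(d)
        M=np.eye(3)-np.outer(d,d);A+=M;b+=M@T[:3,3]
    return np.linalg.solve(A,b)
def to_tool(dxyz,s=None):
    return tool_T(s or sense())[:3,:3].T@np.array(dxyz,float)
def snap(name,tag):
    s=sense();im=capture(name);cv2.imwrite(f"pics/{tag}.png",im[:,:,::-1]);return s,im
E
python3 - <<'E'
from h import *
print("cab corner",tri([cam("scene")+((257,72),),cam("side")+((225,98),)]))
print("cab tool: delta to (430,250,320)",to_tool(np.array([430,250,320])-sense()["position"]))
E
```

```text
cab corner [ 667.1291466  -217.49104814  370.99388182]
cab tool: delta to (430,250,320) [-286.34185251 -143.27899083 -123.56073163]
```

Run:
```python
import cv2,numpy as np
a=cv2.imread("pics/scene0.png")[40:180,:270];b=cv2.imread("pics/side0.png")[70:210,:270]
cv2.imwrite("pics/cab.png",cv2.resize(np.vstack([a,b]),None,fx=2,fy=2))
```

```text
(no output)
```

View pics/cab.png

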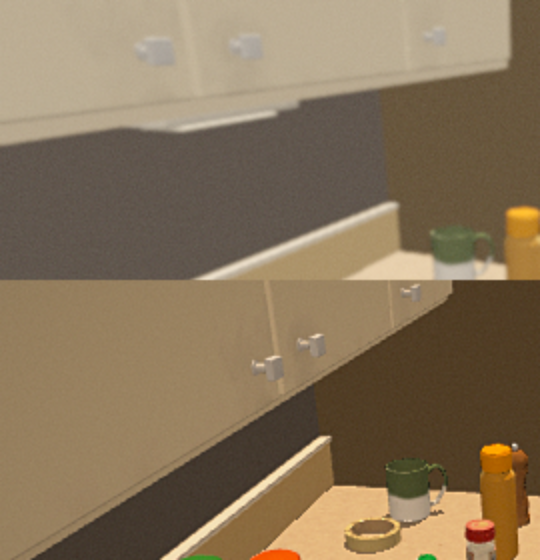

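Call:
servo_tool:
  rows:
    - [1, [-10, -5, -30], 0]
    - [1, [-20, -10, -30], 8]
    - [1, [-30, -15, -30], 8]
    - [1, [0, 0, -30], 8]
    - [1, [0, 0, 0], 8]
    - [1, [0, 0, 0], 8]
    - [1, [0, 0, 0], 8]
    - [1, [0, 0, 0], 8]
    - [1, [0, 0, 0], 8]
    - [1, [0, 0, 0], 1.3]

```text
time_s: 1.8
position: [267.8, 444.8, 316.4]
tool_rot: [180.0, -0.0, 89.9]
contact_force: [0.5, 1.0, -0.6]
width: 0.997
grasp_force: 0.0
```

The crop shows the cabinet's lower front right corner at scene (254,74) and side (226,76), and a door knob at scene (217,58) and side (204,76).

Run:
```python
from h import *
S,D=cam("scene"),cam("side")
for a,b in [((254,74),(226,76)),((217,58),(204,76)),((123,63),(155,102)),((77,65),(133,114))]: 
    X=tri([S+(a,),D+(b,)]);print(np.round(X),np.round(proj(*S,X)),np.round(proj(*D,X)))
```

```text
[ 736. -402.  382.] [[255.  72.]] [[225.  78.]]
[ 717. -105.  436.] [[217.  58.]] [[204.  76.]]
[712. 264. 437.] [[123.  63.]] [[155. 102.]]
[711. 372. 437.] [[77. 66.]] [[133. 113.]]
```

Call:
servo_tool:
  rows:
    - [1, [0, 40, -10], 0]
    - [1, [-25, 45, 0], 0]
    - [1, [-30, 40, 0], 0]
    - [1, [-35, 35, 0], 0]
    - [1, [-35, 35, 0], 0]
    - [1, [-35, 30, 0], 0]
    - [1, [0, 0, 0], 0]
    - [1, [0, 0, 0], 0]

```text
time_s: 2.6
position: [492.1, 284.7, 326.0]
tool_rot: [-179.9, -0.0, 90.0]
contact_force: [-0.5, 0.7, -0.8]
width: 0.998
grasp_force: 0.0
```

```bash
cat >> h.py <<'E'
def station(tag,names):
    s,im=snap("wrist",tag);K,T=cam("wrist",s);out={}
    for n in names:
        for d in silhouettes("wrist",n):
            if d["p"]<.3: continue
            ys,xs=np.nonzero(d["mask"])
            if len(xs)<50: continue
            g=tri_z(K,T,(xs.mean(),ys.mean()),40)
            bb=[xs.min(),xs.max()+1,ys.min(),ys.max()+1]
            print(n,round(d["p"],2),"bbox",bb,"at z40",np.round(g[:2]))
            out.setdefault(n,[]).append(bb)
    import pickle;pickle.dump((K,T,out),open(f"{tag}.pkl","wb"))
def tri_z(K,T,uv,z):
    u,v=uv;d=T[:3,:3]@np.array([(u-K[0,2])/K[0,0],-(v-K[1,2])/K[1,1],-1])
    return T[:3,3]+d*(z-T[2,3])/d[2]
N="salt_center spice_center mill_center spray_center honey_center pad1_top".split()
E
python3 -c "
from h import *
station('w1',N)"
```

```text
salt_center 0.73 bbox [np.int64(339), np.int64(350), np.int64(257), np.int64(283)] at z40 [637.  88.]
salt_center 0.7 bbox [np.int64(297), np.int64(328), np.int64(220), np.int64(260)] at z40 [582. 139.]
spice_center 0.91 bbox [np.int64(302), np.int64(339), np.int64(297), np.int64(359)] at z40 [604. -26.]
mill_center 0.53 bbox [np.int64(199), np.int64(257), np.int64(117), np.int64(174)] at z40 [453. 287.]
spray_center 0.43 bbox [np.int64(297), np.int64(368), np.int64(115), np.int64(177)] at z40 [604. 286.]
honey_center 0.71 bbox [np.int64(298), np.int64(366), np.int64(115), np.int64(176)] at z40 [604. 287.]
honey_center 0.52 bbox [np.int64(206), np.int64(258), np.int64(184), np.int64(234)] at z40 [458. 190.]
pad1_top 0.58 bbox [np.int64(200), np.int64(255), np.int64(118), np.int64(174)] at z40 [453. 286.]
```

Call:
servo_tool:
  rows:
    - [1, [-20, 0, 0], 0]
    - [1, [-40, 0, 0], 0]
    - [1, [-40, 0, 0], 0]
    - [1, [-40, 0, 0], 0]
    - [1, [-15, 0, 0], 0]
    - [1, [0, 0, 0], 0]
    - [1, [0, 0, 0], 0]

```text
time_s: 3.65
position: [491.5, 131.1, 326.6]
tool_rot: [180.0, -0.0, 90.0]
contact_force: [-0.3, 0.5, -0.2]
width: 0.998
grasp_force: 0.0
```

```bash
python3 -c "
from h import *
station('w2',N)"
```

```text
salt_center 0.94 bbox [np.int64(300), np.int64(336), np.int64(125), np.int64(158)] at z40 [582. 139.]
salt_center 0.66 bbox [np.int64(345), np.int64(389), np.int64(169), np.int64(205)] at z40 [660.  72.]
spice_center 0.6 bbox [np.int64(306), np.int64(348), np.int64(217), np.int64(273)] at z40 [605. -24.]
mill_center 0.87 bbox [np.int64(230), np.int64(262), np.int64(307), np.int64(352)] at z40 [ 477. -183.]
spray_center 0.61 bbox [np.int64(201), np.int64(260), np.int64(80), np.int64(139)] at z40 [458. 184.]
spray_center 0.6 bbox [np.int64(295), np.int64(352), np.int64(275), np.int64(366)] at z40 [ 607. -165.]
honey_center 0.8 bbox [np.int64(303), np.int64(382), np.int64(0), np.int64(59)] at z40 [603. 288.]
pad1_top 0.8 bbox [np.int64(195), np.int64(256), np.int64(0), np.int64(67)] at z40 [453. 280.]
pad1_top 0.45 bbox [np.int64(213), np.int64(264), np.int64(215), np.int64(261)] at z40 [467. -11.]
```

Call:
servo_tool:
  rows:
    - [1, [-20, 0, 0], 0]
    - [1, [-40, 0, 0], 0]
    - [1, [-40, 0, 0], 0]
    - [1, [-40, 0, 0], 0]
    - [1, [-15, 0, 0], 0]
    - [1, [0, 0, 0], 0]
    - [1, [0, 0, 0], 0]

```text
time_s: 4.7
position: [491.7, -24.1, 326.4]
tool_rot: [-180.0, -0.0, 90.0]
contact_force: [0.0, 0.7, -0.4]
width: 1.0
grasp_force: 0.0
```

```bash
python3 -c "
from h import *
station('w3',N)
a=[cv2.imread(f'pics/w{i}.png') for i in (1,2,3)]
cv2.imwrite('pics/w123.png',cv2.resize(np.vstack([np.hstack(a[:2]),np.hstack([a[2],a[2]*0])]),(800,600)))"
```

```text
salt_center 0.65 bbox [np.int64(354), np.int64(404), np.int64(58), np.int64(93)] at z40 [659.  74.]
salt_center 0.58 bbox [np.int64(304), np.int64(346), np.int64(0), np.int64(43)] at z40 [582. 140.]
spice_center 0.78 bbox [np.int64(310), np.int64(359), np.int64(121), np.int64(163)] at z40 [606. -16.]
mill_center 0.91 bbox [np.int64(223), np.int64(262), np.int64(230), np.int64(301)] at z40 [ 473. -215.]
mill_center 0.65 bbox [np.int64(298), np.int64(346), np.int64(268), np.int64(346)] at z40 [ 604. -293.]
spray_center 0.71 bbox [np.int64(298), np.int64(366), np.int64(191), np.int64(281)] at z40 [ 609. -157.]
pad1_top 0.33 bbox [np.int64(309), np.int64(359), np.int64(121), np.int64(163)] at z40 [606. -16.]
```

View pics/w123.png

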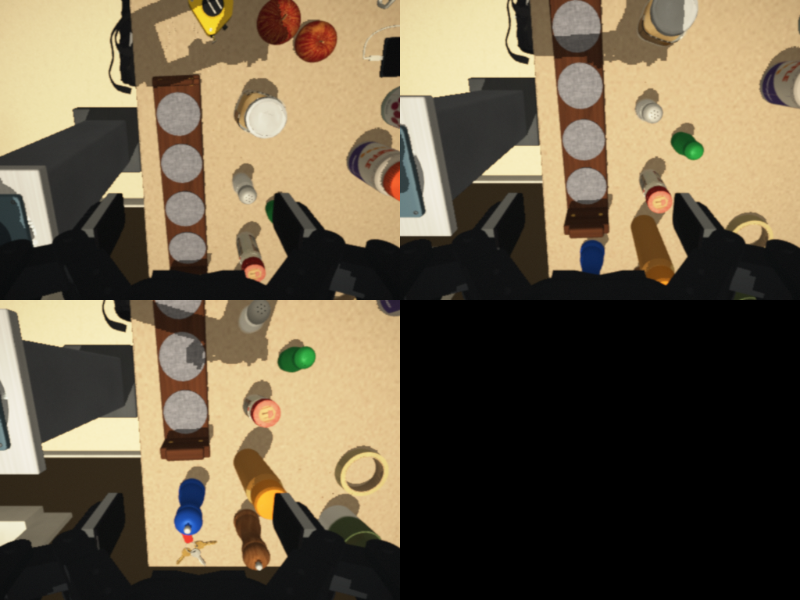

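The three wrist views show the rack with four pads. In w2, pads are at about (225,33), (231,109), (235,180) and (239,238), and the high cheek is at (237,278). In w3, spice is at (335,142), spray at (332,240), brown mill at (322,310) and blue mill at (242,265). The white salt sits at (318,142) in w2, beside the green look-alike at (367,187). I'll take one more station for the mill and spray.

Call:
servo_tool:
  rows:
    - [1, [-20, 0, 0], 0]
    - [1, [-40, 0, 0], 0]
    - [1, [-40, 0, 0], 0]
    - [1, [-30, 0, 0], 0]
    - [1, [-15, 0, 0], 0]
    - [1, [0, 0, 0], 0]
    - [1, [0, 0, 0], 0]

```text
time_s: 5.75
position: [491.7, -168.4, 326.3]
tool_rot: [-180.0, -0.1, 90.0]
contact_force: [0.3, 0.3, -0.1]
width: 0.999
grasp_force: 0.0
```

```bash
cat > fit.py <<'E'
from h import *
import pickle
from scipy.optimize import least_squares
V={i:pickle.load(open(f"w{i}.pkl","rb")) for i in (1,2,3,4)}
a=np.linspace(0,2*np.pi,60)
def bbp(K,T,x,y,z,R,H):
    C=np.c_[x+R*np.cos(a),y+R*np.sin(a)]
    P=np.vstack([np.c_[C,0*a+z],np.c_[C,0*a+z+H]]) if H else np.c_[C,0*a+z]
    q=proj(K,T,P);return np.r_[q[:,0].min(),q[:,0].max(),q[:,1].min(),q[:,1].max()]
def fit(R,H,obs,g,freez=True):
    def f(p):
        z=p[2] if freez else 0
        r=[]
        for v,bb in obs:
            b=bbp(V[v][0],V[v][1],p[0],p[1],z,R,H)
            ok=np.array([bb[0]>1,bb[1]<511,bb[2]>1,bb[3]<383]);r+=list((b-bb)*ok)
        return np.array(r)
    s=least_squares(f,[*g,5],loss="soft_l1",f_scale=1.5);return s.x,np.round(f(s.x),1)
E
python3 - <<'E'
from h import *
station('w4',N)
from fit import *
def near(n,x,y,r=75):
    o=[]
    for v in V:
        K,T,out=V[v]
        for bb in out.get(n,[]):
            g=tri_z(K,T,((bb[0]+bb[1])/2,(bb[2]+bb[3])/2),45)
            if np.hypot(g[0]-x,g[1]-y)<r:o.append((v,bb))
    return o
for n,R,H,g in [("salt_center",22,90,(574,153)),("spice_center",22,106,(594,6)),("mill_center",29,150,(590,-251)),("spray_center",29,190,(587,-104))]:
    o=near(n,g[0]+12,g[1]-25)
    for fz in (1,0):
        p,r=fit(R,H,o,g,fz);print(n,np.round(p,1),[v for v,_ in o],r.tolist())
for i,(x,y) in enumerate([(453,287),(456,187),(459,90),(463,-10)]):
    obs=[]
    for v in V:
        im=cv2.imread(f"pics/w{v}.png");K,T,_=V[v]
        u=proj(K,T,[x,y,19])[0]
        if not(25<u[0]<487 and 25<u[1]<300):continue
        hsv=cv2.cvtColor(im,cv2.COLOR_BGR2HSV);m=((hsv[...,1]<60)&(hsv[...,2]>60)).astype(np.uint8)
        m=cv2.morphologyEx(m,cv2.MORPH_OPEN,np.ones((3,3)))
        n,l,st,_=cv2.connectedComponentsWithStats(m);k=l[int(u[1]),int(u[0])]
        if k: S=st[k];obs.append((v,[S[0],S[0]+S[2],S[1],S[1]+S[3]]))
    p,r=fit(42,0,obs,(x,y));print("pad",i+1,np.round(p,1),[v for v,_ in obs],r.tolist())
E
```

```text
spice_center 0.9 bbox [np.int64(315), np.int64(371), np.int64(0), np.int64(49)] at z40 [606.  -7.]
mill_center 0.84 bbox [np.int64(219), np.int64(263), np.int64(142), np.int64(200)] at z40 [ 473. -205.]
mill_center 0.76 bbox [np.int64(302), np.int64(355), np.int64(188), np.int64(254)] at z40 [ 605. -283.]
spray_center 0.78 bbox [np.int64(301), np.int64(388), np.int64(96), np.int64(154)] at z40 [ 621. -134.]
salt_center [582.1 138.1   7.5] [1, 1, 2, 3] [-43.9, -15.7, -37.8, -11.2, -1.9, 6.3, -0.8, 11.8, -1.0, 7.3, -0.7, 7.7, -0.4, 8.4, -0.0, 1.1]
salt_center [583.2 137.4   5. ] [1, 1, 2, 3] [-43.8, -16.2, -39.1, -13.5, -1.8, 5.8, -2.1, 9.5, -1.0, 6.5, -0.7, 6.9, -0.4, 7.4, -0.0, 2.3]
spice_center [599.7 -12.8  -2.1] [1, 2, 3, 4] [-1.0, 0.7, -1.9, 2.2, -1.1, 0.4, -1.5, -0.6, -0.4, 0.2, -0.2, 0.4, -0.1, 0.6, -0.0, 1.1]
spice_center [599.2 -12.3   5. ] [1, 2, 3, 4] [-1.2, 0.7, -1.4, 3.1, -1.2, 0.4, -1.3, -0.1, -0.5, 0.3, -0.4, 0.4, -0.3, 0.8, -0.0, 0.6]
mill_center [ 601.6 -285.6  -47.6] [3, 4] [-2.1, 1.3, -6.8, -1.1, -3.1, 1.3, 0.6, 5.4]
mill_center [ 585.6 -254.7    5. ] [3, 4] [-7.2, 1.1, -9.1, 6.3, -8.2, 2.3, -9.5, 1.9]
spray_center [ 594.7 -128.7  -21. ] [2, 3, 4] [-1.1, 4.2, -7.4, 15.4, -0.7, 2.8, -5.2, -3.4, -0.0, -4.5, 0.8, 2.5]
spray_center [ 589.8 -123.1    5. ] [2, 3, 4] [-2.4, 5.8, -4.1, 26.2, -1.9, 5.4, -5.0, 2.4, -1.2, -0.5, -3.0, 0.8]
pad 1 [452.8 281.9  17.4] [1, 2] [-0.6, 0.2, -0.4, 0.2, 0.5, -0.2, -0.0, 0.1]
pad 2 [457.5 180.2  17.4] [1, 2] [0.3, -0.1, 0.3, -0.2, 0.2, -0.4, -0.6, 0.5]
pad 3 [462.4  76.4  17.8] [1, 2, 3] [-0.3, -0.6, -0.1, 0.1, 0.2, 0.3, -0.3, 0.0, -0.1, 0.3, 0.1, 0.1]
pad 4 [465.9 -23.5  18.2] [2, 3, 4] [-0.3, -0.1, -0.5, 0.3, 0.1, -0.0, -0.6, 0.2, 0.1, 0.2, -0.1, 0.7]
```

Run:
```python
from fit import *
def bbm(K,T,x,y,z,prof):
    q=proj(K,T,np.vstack([np.c_[x+R*np.cos(a),y+R*np.sin(a),0*a+z+h] for R,h in prof]))
    return np.r_[q[:,0].min(),q[:,0].max(),q[:,1].min(),q[:,1].max()]
def go(n,prof,obs,g):
    for freez in (1,0):
        def f(p):
            r=[]
            for v,bb in obs:
                b=bbm(V[v][0],V[v][1],p[0],p[1],p[2] if freez else 0,prof)
                r+=list((b-bb)*np.array([bb[0]>1,bb[1]<511,bb[2]>1,bb[3]<383]))
            return np.array(r)
        s=least_squares(f,[*g,1],loss="soft_l1",f_scale=1.5);print(n,np.round(s.x,1),np.round(f(s.x),1).tolist())
go("salt",[(22,0),(20,60),(16,80),(9,90)],[(1,[297,328,220,260]),(2,[300,336,125,158]),(3,[304,346,0,43])],(580,140))
go("mill",[(27,0),(29,15),(22,120),(15,138),(5,150)],[(3,[298,346,268,346]),(4,[302,355,188,254])],(590,-251))
go("spray",[(29,0),(29,130),(25.5,145),(25,182),(20,190)],[(3,[298,366,191,281]),(4,[301,388,96,154])],(590,-120))
# colour check crops
a_=cv2.imread("pics/w4.png")[80:270,190:400];cv2.imwrite("pics/c4.png",cv2.resize(a_,None,fx=2.8,fy=2.8))
```

```text
salt [583.9 138.5  -0.7] [-1.4, 0.5, -2.9, 1.4, -0.6, 0.5, -1.5, 0.1, 0.0, 0.3, -0.0, 1.6]
salt [583.7 138.7   1. ] [-1.4, 0.5, -2.8, 1.6, -0.6, 0.5, -1.5, 0.1, 0.0, 0.4, -0.0, 1.4]
mill [ 598.9 -269.1    1.5] [1.2, -0.9, -0.2, 1.3, 0.9, -0.6, 0.6, -1.9]
mill [ 599.3 -269.9    1. ] [1.3, -0.9, -0.3, 1.0, 1.0, -0.7, 0.8, -1.9]
spray [ 592.3 -127.3    4. ] [-0.2, 2.3, -1.8, 0.6, 0.7, -4.3, -0.0, 0.2]
spray [ 593.1 -128.4    1. ] [-0.0, 1.7, -1.8, -0.5, 0.8, -5.2, 0.7, 0.6]
```

View pics/c4.png

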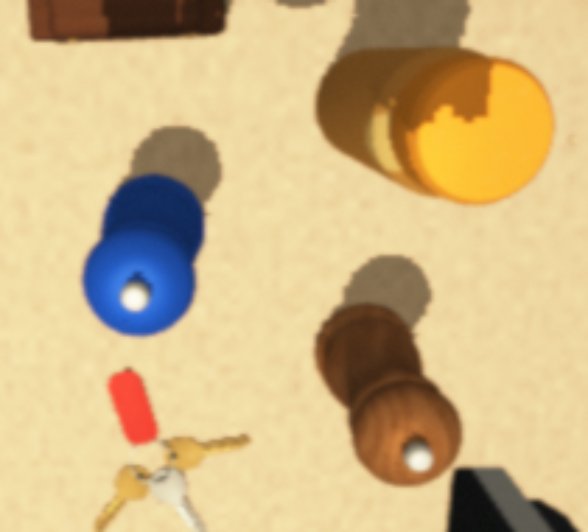

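Crop w4: brown mill with its knob at (340,243), blue mill at (238,186), spray cap at (360,126). I chose the brown one. Now I check profiles and the axis points.

Run:
```python
from fit import *
for n,v,uv,z in [("spray",4,(359.6,126.4),189),("mill",4,(339.6,242.9),147)]:
    print(n,np.round(tri_z(V[v][0],V[v][1],uv,z),1))
a=cv2.imread("pics/scene0.png")[140:255,200:320]; b=cv2.imread("pics/side0.png")[145:260,200:320]
cv2.imwrite("pics/prof.png",cv2.resize(np.hstack([a,b]),None,fx=3.3,fy=3.3,interpolation=cv2.INTER_CUBIC))
for c in("scene","side"):
    K,T=cam(c)
    print(c,[ (h,np.round((proj(K,T,[598,-268,h])[0]-[200,140 if c=="scene" else 145])*3.3).tolist()) for h in (0,90,120,150)])
s=sense();P=np.array([584,138.5,0])-s["position"];print("to salt tool",np.round(to_tool(P),1))
```

```text
spray [ 592.9 -124.7  189. ]
mill [ 595.5 -267.8  147. ]
scene [(0, [253.0, 160.0]), (90, [253.0, 79.0]), (120, [253.0, 52.0]), (150, [253.0, 23.0])]
side [(0, [189.0, 150.0]), (90, [187.0, 74.0]), (120, [186.0, 48.0]), (150, [186.0, 22.0])]
to salt tool [307.   92.6 326.6]
```

View pics/prof.png

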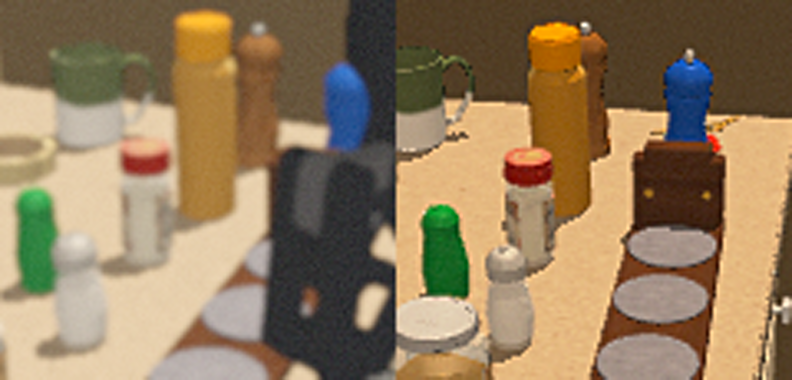

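Profiles: the mill has a ball head (z about 105–140) above a neck. The spray cap occupies about z 155–190, and the salt body tapers to a neck at about 65. Moving to salt.

Call:
servo_tool:
  rows:
    - [1, [20, 10, 0], 0]
    - [1, [40, 15, 0], 0]
    - [1, [45, 15, 0], 0]
    - [1, [45, 15, 0], 0]
    - [1, [45, 15, 0], 0]
    - [1, [45, 10, 0], 0]
    - [1, [40, 10, 0], 0]
    - [1, [20, 2, 0], 0]
    - [1, [7, 0, 0], 0]
    - [1, [0, 0, 0], 0]

```text
time_s: 7.1
position: [583.3, 138.4, 326.3]
tool_rot: [-180.0, 0.0, 90.1]
contact_force: [0.2, -0.1, 0.2]
width: 1.005
grasp_force: 0.0
```

Call:
servo_tool:
  rows:
    - [1, [0, 0, 15], 0]
    - [1, [0, 0, 30], 0]
    - [1, [0, 0, 40], 0]
    - [1, [0, 0, 40], 0]
    - [1, [0, 0, 40], 0]
    - [1, [0, 0, 25], 0]
    - [1, [0, 0, 10], 0]
    - [1, [0, 0, 0], 0]
    - [1, [0, 0, 0], 0]

```text
time_s: 8.0
position: [584.8, 136.9, 128.0]
tool_rot: [179.9, 0.0, 90.0]
contact_force: [-0.7, 0.3, 1.4]
width: 0.998
grasp_force: 0.0
```

Run:
```python
from h import *
s,im=snap("wrist","salt1");K,T=cam("wrist",s);print(np.round(s["position"],1))
for d in silhouettes("wrist","salt_center"):
    ys,xs=np.nonzero(d["mask"]);print(round(d["p"],2),xs.min(),xs.max(),ys.min(),ys.max())
print(np.round(proj(K,T,[[584,138.5,0],[584,138.5,45],[584,138.5,90]])))
```

```text
[584.8 136.9 128. ]
0.98 226 274 154 215
0.79 307 355 219 293
[[253. 171.]
 [253. 183.]
 [253. 201.]]
```

View pics/salt1.png

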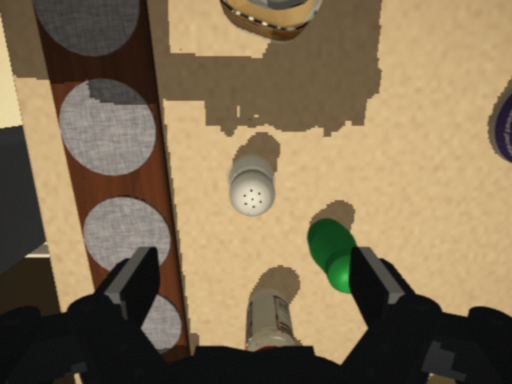

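The white salt is centred at (252,195), between the fingers, and the green one at (335,255) is clear. Descend and grip.

Call:
servo_tool:
  rows:
    - [1, [2.5, -0.5, 15], 0]
    - [1, [0, 0, 25], 0]
    - [1, [0, 0, 25], 0]
    - [1, [0, 0, 25], 0]
    - [1, [0, 0, 10], 0]
    - [1, [0, 0, 4], 0]
    - [1, [0, 0, 0], 0]
    - [-1, [0, 0, 0], 0]
    - [-1, [0, 0, 0], 0]
    - [-1, [0, 0, 0], 0]
    - [-1, [0, 0, 0], 0]
    - [-1, [0, 0, 0], 0]
  newtons: 40

```text
time_s: 9.3
position: [583.5, 140.1, 23.3]
tool_rot: [179.9, -0.0, 90.0]
contact_force: [-0.7, -0.5, 5.3]
width: 0.374
grasp_force: 39.4
```

Call:
servo_tool:
  rows:
    - [-1, [0, 0, 0], 0]
    - [-1, [0, 0, 0], 0]
    - [-1, [0, 0, 0], 0]

```text
time_s: 9.6
position: [583.5, 140.2, 23.3]
tool_rot: [179.9, -0.0, 90.0]
contact_force: [-1.8, 0.3, 6.2]
width: 0.372
grasp_force: 39.5
```

Call:
servo_tool:
  rows:
    - [-1, [0, 0, -10], 0]
    - [-1, [0, 0, -20], 0]
    - [-1, [0, 0, -20], 0]
    - [-1, [0, 0, -10], 0]
    - [-1, [0, -15, 0], 0]
    - [-1, [0, -30, 0], 0]
    - [-1, [0, -35, 0], 0]
    - [-1, [15, -30, 0], 0]
    - [-1, [30, -15, 0], 0]
    - [-1, [35, -6, 0], 0]
    - [-1, [30, 0, 0], 0]
    - [-1, [20, 0, 0], 0]

```text
time_s: 10.8
position: [451.5, 271.9, 82.6]
tool_rot: [180.0, -0.0, 90.1]
contact_force: [0.3, 0.5, -0.5]
width: 0.378
grasp_force: 39.6
```

Call:
servo_tool:
  rows:
    - [-1, [10, 0, 0], 0]
    - [-1, [2, 0, 0], 0]
    - [-1, [0, 0, 0], 0]
    - [-1, [0, 0, 0], 0]

```text
time_s: 11.2
position: [452.1, 281.1, 82.2]
tool_rot: [-180.0, 0.0, 90.0]
contact_force: [1.7, 0.3, -2.3]
width: 0.377
grasp_force: 39.6
```

Run:
```python
from h import *
s,im=snap("wrist","salt2");print(np.round(s["position"],1),s["width"],s["contact_force"])
s,b=snap("scene","salt2s")
cv2.imwrite("pics/salt2b.png",cv2.resize(np.hstack([im,b]),(800,300))[:,:,::-1])
```

```text
[452.1 281.1  82.2] 0.3772427082232193 [ 1.67935247  0.31958308 -2.31076718]
```

View pics/salt2b.png

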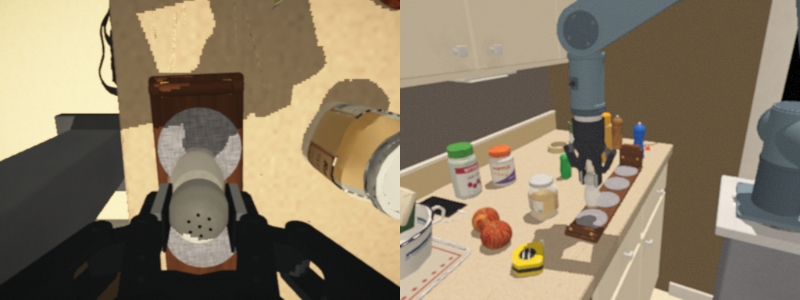

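The salt is held upright above pad 1. Lowering.

Call:
servo_tool:
  rows:
    - [-1, [0.8, 0.7, 10], 0]
    - [-1, [0, 0, 15], 0]
    - [-1, [0, 0, 9], 0]
    - [-1, [0, 0, 3], 0]
    - [-1, [0, 0, 1.5], 0]
    - [-1, [0, 0, 0], 0]
    - [-1, [0, 0, 0], 0]

```text
time_s: 12.0
position: [453.2, 283.0, 44.3]
tool_rot: [180.0, -0.0, 90.0]
contact_force: [0.7, 0.7, -1.0]
width: 0.378
grasp_force: 39.6
```

Call:
servo_tool:
  rows:
    - [-1, [-0.5, 0, 1], 0]
    - [-1, [0, 0, 0.6], 0]
    - [-1, [0, 0, 0], 0]

```text
time_s: 12.3
position: [452.8, 282.4, 42.4]
tool_rot: [180.0, -0.0, 90.0]
contact_force: [-0.1, 0.5, -1.1]
width: 0.374
grasp_force: 39.6
```

Call:
servo_tool:
  rows:
    - [-1, [0, 0, 0.7], 0]
    - [-1, [0, 0, 0], 0]
    - [-0.1, [0, 0, 0], 0]
    - [0.2, [0, 0, 0], 0]
    - [1, [0, 0, 0], 0]
    - [1, [0, 0, 0], 0]
    - [1, [0, 0, 0], 0]
    - [1, [0, 0, -10], 0]
    - [1, [0, 0, -30], 0]
    - [1, [0, 0, -40], 0]
    - [1, [0, 0, -40], 0]
    - [1, [0, 0, -30], 0]

```text
time_s: 13.5
position: [453.4, 282.6, 195.1]
tool_rot: [179.8, -0.1, 90.0]
contact_force: [1.1, 1.2, -0.3]
width: 1.003
grasp_force: 0.0
```

Run:
```python
from h import *
s,im=snap("wrist","salt3");K,T=cam("wrist",s);print(np.round(s["position"],1),s["width"])
for d in silhouettes("wrist","salt_center"):
    ys,xs=np.nonzero(d["mask"]);print(round(d["p"],2),xs.min(),xs.max(),ys.min(),ys.max())
print(np.round(proj(K,T,[[452.8,281.9,19],[452.8,281.9,109]])))
print("to spice",np.round(to_tool(np.array([599.4,-12.5,34])-s["position"]),1))
```

```text
[453.4 282.6 195.1] 1.0033918991639454
0.69 231 272 149 199
[[253. 163.]
 [253. 185.]]
to spice [-295.8  144.3  161.5]
```

View pics/salt3.png

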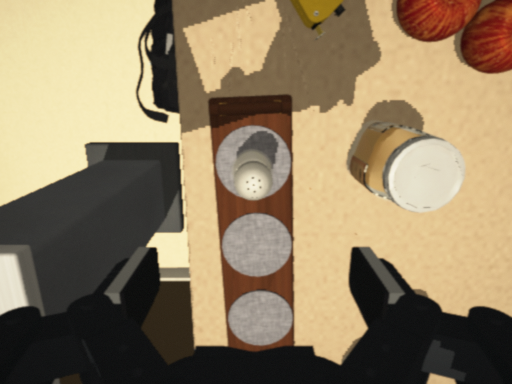

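Salt stands centred on pad 1: its top is at (254,183), expected (253,185). Now the spice jar.

Call:
servo_tool:
  rows:
    - [1, [-20, 10, 0], 0]
    - [1, [-40, 20, 0], 0]
    - [1, [-45, 25, 0], 0]
    - [1, [-45, 25, 0], 0]
    - [1, [-45, 25, 0], 0]
    - [1, [-40, 20, 0], 0]
    - [1, [-35, 15, 0], 0]
    - [1, [-20, 4, 10], 0]
    - [1, [-6, 1, 20], 0]
    - [1, [0, 0, 10], 0]
    - [1, [0, 0, 0], 0]
    - [1, [0, 0, 0], 0]

```text
time_s: 14.8
position: [595.5, -8.9, 151.8]
tool_rot: [-180.0, -0.0, 90.1]
contact_force: [-0.3, 0.4, 0.7]
width: 0.996
grasp_force: 0.0
```

Run:
```python
from h import *
s,im=snap("wrist","spice1");K,T=cam("wrist",s);print(np.round(s["position"],1))
for d in silhouettes("wrist","spice_center"):
    ys,xs=np.nonzero(d["mask"]);print(round(d["p"],2),xs.min(),xs.max(),ys.min(),ys.max())
hsv=cv2.cvtColor(im,cv2.COLOR_RGB2HSV)
t=np.linspace(0,6.3,60)
for x,y in [(599.4,-12.5),(599.4,-15.5),(596,-12.5)]:
    q=proj(K,T,np.vstack([np.c_[x+22*np.cos(t),y+22*np.sin(t),0*t+z] for z in (0,106)]));print(np.round(q.min(0)),np.round(q.max(0)))
```

```text
[595.5  -8.9 151.8]
0.78 230 288 151 231
[229. 150.] [289. 232.]
[229. 153.] [289. 235.]
[225. 150.] [285. 232.]
```

View pics/spice1.png

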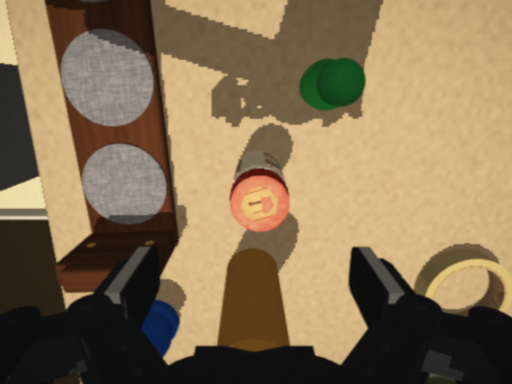

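The spice cap at (260,203) matches the prediction. Descend and grip.

Call:
servo_tool:
  rows:
    - [1, [-3.6, 3.9, 5], 0]
    - [1, [0, 0, 25], 0]
    - [1, [0, 0, 30], 0]
    - [1, [0, 0, 30], 0]
    - [1, [0, 0, 15], 0]
    - [1, [0, 0, 5], 0]
    - [1, [0, 0, 0], 0]
    - [-1, [0, 0, 0], 0]
    - [-1, [0, 0, 0], 0]
    - [-1, [0, 0, 0], 0]
    - [-1, [0, 0, 0], 0]
    - [-1, [0, 0, 0], 0]

```text
time_s: 16.1
position: [600.5, -13.5, 43.0]
tool_rot: [179.9, 0.0, 90.0]
contact_force: [-0.9, 0.6, 6.6]
width: 0.506
grasp_force: 40.4
```

Call:
servo_tool:
  rows:
    - [-1, [0, 0, 0], 0]
    - [-1, [0, 0, 0], 0]

```text
time_s: 16.3
position: [600.5, -13.5, 43.0]
tool_rot: [179.9, 0.0, 90.0]
contact_force: [-1.7, 0.3, 5.8]
width: 0.508
grasp_force: 40.4
```

Call:
servo_tool:
  rows:
    - [-1, [0, 0, -10], 0]
    - [-1, [0, 0, -20], 0]
    - [-1, [0, 0, -20], 0]
    - [-1, [0, -15, -10], 0]
    - [-1, [10, -30, 0], 0]
    - [-1, [20, -35, 0], 0]
    - [-1, [30, -30, 0], 0]
    - [-1, [40, -20, 0], 0]
    - [-1, [40, -10, 0], 0]
    - [-1, [30, -2.5, 0], 0]
    - [-1, [15, 0, 0], 0]
    - [-1, [8, 0, 0], 0]

```text
time_s: 17.5
position: [456.7, 181.1, 102.1]
tool_rot: [180.0, -0.0, 90.1]
contact_force: [0.5, 0.5, -0.1]
width: 0.51
grasp_force: 41.0
```

Call:
servo_tool:
  rows:
    - [-1, [0, 0, 0], 0]
    - [-1, [0, 0, 0], 0]
    - [-1, [0, 0, 0], 0]

```text
time_s: 17.8
position: [457.2, 178.7, 101.6]
tool_rot: [-180.0, 0.0, 90.0]
contact_force: [0.5, 0.6, -1.0]
width: 0.509
grasp_force: 41.0
```

Call:
servo_tool:
  rows:
    - [-1, [1, 0.3, 10], 0]
    - [-1, [0, 0, 15], 0]
    - [-1, [0, 0, 9], 0]
    - [-1, [0, 0, 3.5], 0]
    - [-1, [0, 0, 1], 0]
    - [-1, [0, 0, 0], 0]
    - [-1, [0, 0, 0], 0]

```text
time_s: 18.5
position: [457.8, 180.7, 63.5]
tool_rot: [179.9, -0.0, 90.0]
contact_force: [-0.2, -0.3, -1.9]
width: 0.505
grasp_force: 41.0
```

Call:
servo_tool:
  rows:
    - [-1, [-0.5, 0, 1], 0]
    - [-1, [0, 0, 0.7], 0]
    - [-1, [0, 0, 0], 0]
    - [-1, [0, 0, 0], 0]
    - [0.2, [0, 0, 0], 0]
    - [0.4, [0, 0, 0], 0]
    - [1, [0, 0, 0], 0]
    - [1, [0, 0, 0], 0]
    - [1, [0, 0, 0], 0]
    - [1, [0, 0, -10], 0]
    - [1, [0, 0, -30], 0]
    - [1, [0, 0, -40], 0]

```text
time_s: 19.7
position: [455.8, 179.8, 141.3]
tool_rot: [-179.8, 0.0, 90.0]
contact_force: [0.6, 0.8, -1.4]
width: 0.993
grasp_force: 0.0
```

Call:
servo_tool:
  rows:
    - [1, [0, 0, -40], 0]
    - [1, [0, 0, -40], 0]
    - [1, [0, 0, -20], 0]
    - [1, [0, 0, 0], 0]
    - [1, [0, 0, 0], 0]

```text
time_s: 20.2
position: [457.2, 180.1, 241.8]
tool_rot: [179.9, -0.0, 90.0]
contact_force: [-0.9, -0.4, -0.9]
width: 0.998
grasp_force: 0.0
```

Run:
```python
from h import *
s,im=snap("wrist","spice2");K,T=cam("wrist",s);print(np.round(s["position"],1),s["width"])
t=np.linspace(0,6.3,60)
for d in silhouettes("wrist","spice_center"):
    ys,xs=np.nonzero(d["mask"]);print(round(d["p"],2),xs.min(),xs.max(),ys.min(),ys.max())
q=proj(K,T,np.vstack([np.c_[457.5+22*np.cos(t),180.2+22*np.sin(t),0*t+z] for z in (19,125)]));print(np.round(q.min(0)),np.round(q.max(0)))
print("to mill",np.round(to_tool(np.array([597.5,-268.5,0])-s["position"]),1))
```

```text
[457.2 180.1 241.8] 0.9984598319295036
0.89 230 275 137 195
[231. 137.] [278. 198.]
to mill [-448.6  140.7  241.6]
```

Spice stands within 2 px of target on pad 2. Now the mill, passing above the spray.

Call:
servo_tool:
  rows:
    - [1, [-20, 5, 0], 0]
    - [1, [-40, 10, 0], 0]
    - [1, [-45, 15, 0], 0]
    - [1, [-45, 15, 0], 0]
    - [1, [-45, 15, 0], 0]
    - [1, [-45, 15, 0], 0]
    - [1, [-45, 15, 0], 0]
    - [1, [-45, 15, 0], 0]
    - [1, [-45, 15, 0], 0]
    - [1, [-40, 13, 0], 0]
    - [1, [-23, 5, 0], 0]
    - [1, [-10, 2, 0], 0]

```text
time_s: 21.5
position: [596.8, -270.1, 238.5]
tool_rot: [-179.8, -0.1, 89.9]
contact_force: [-0.2, -0.1, -0.7]
width: 1.004
grasp_force: 0.0
```

Call:
servo_tool:
  rows:
    - [1, [0, 0, 10], 0]
    - [1, [0, 0, 25], 0]
    - [1, [0, 0, 10], 0]
    - [1, [0, 0, 0], 0]
    - [1, [0, 0, 0], 0]
    - [1, [0, 0, 0], 0]

```text
time_s: 22.1
position: [598.1, -267.6, 197.8]
tool_rot: [179.9, 0.1, 90.1]
contact_force: [0.1, 0.5, 0.2]
width: 1.004
grasp_force: 0.0
```

Run:
```python
from h import *
s,im=snap("wrist","mill1");K,T=cam("wrist",s);print(np.round(s["position"],1))
for d in silhouettes("wrist","mill_center"):
    ys,xs=np.nonzero(d["mask"]);print(round(d["p"],2),xs.min(),xs.max(),ys.min(),ys.max())
print(np.round(proj(K,T,[[597.5,-268.5,z] for z in (0,120,148)])))
```

```text
[ 598.1 -267.6  197.8]
0.98 221 281 136 218
0.72 53 169 61 130
[[253. 159.]
 [253. 188.]
 [253. 199.]]
```

View pics/mill1.png

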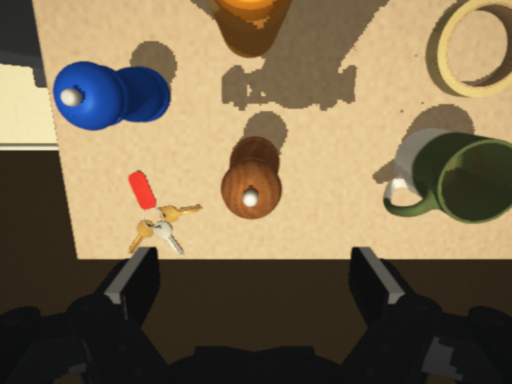

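Brown mill: head at (251,189), knob at (250,199), as predicted. The blue mill at (95,95) and the mug handle at (405,205) are clear.

Call:
servo_tool:
  rows:
    - [1, [-0.5, -1, 10], 0]
    - [1, [0, 0, 25], 0]
    - [1, [0, 0, 30], 0]
    - [1, [0, 0, 22], 0]
    - [1, [0, 0, 10], 0]
    - [1, [0, 0, 3], 0]
    - [1, [0, 0, 0], 0]
    - [-1, [0, 0, 0], 0]
    - [-1, [0, 0, 0], 0]
    - [-1, [0, 0, 0], 0]
    - [-1, [0, 0, 0], 0]
    - [-1, [0, 0, 0], 0]
  newtons: 50

```text
time_s: 23.4
position: [600.6, -270.9, 102.6]
tool_rot: [179.4, 0.4, 90.0]
contact_force: [0.2, 3.2, 26.5]
width: 0.216
grasp_force: 27.2
```

Call:
servo_tool:
  rows:
    - [-1, [0, 0, 0], 0]
    - [-1, [0, 0, 0], 0]

```text
time_s: 23.6
position: [600.3, -270.1, 103.5]
tool_rot: [179.4, 0.3, 90.0]
contact_force: [-2.0, 3.6, 25.8]
width: 0.102
grasp_force: 54.6
```

Run:
```python
from h import *
s,im=snap("wrist","mill2");print(np.round(s["position"],1),s["width"],s["contact_force"])
s,b=snap("side","mill2s")
b=cv2.resize(b[130:230,190:323],(512,384))
cv2.imwrite("pics/mill2b.png",cv2.resize(np.hstack([im,b]),(800,300))[:,:,::-1])
```

```text
[ 600.3 -270.1  103.5] 0.10237660227689295 [-2.04050215  3.60043432 25.79044607]
```

View pics/mill2b.png

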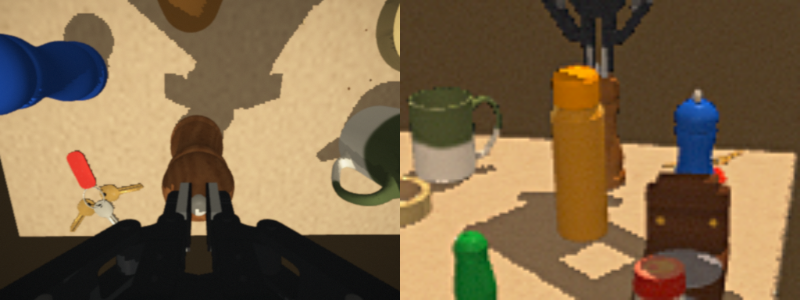

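The pads slid up the dome onto the knob. The mill still stands upright. I'll open while relieving the pressure, rise and regrasp lower.

Call:
servo_tool:
  rows:
    - [-1, [0, 0, -4], 0]
    - [-0.5, [0, 0, -2], 0]
    - [1, [0, 0, 0], 0]
    - [1, [0, 0, -3], 0]
    - [1, [0, 0, 0], 0]
    - [1, [0, 0, 0], 0]
    - [1, [0, 0, -20], 0]
    - [1, [0, 0, -30], 0]
    - [1, [0, 0, -25], 0]
    - [1, [0, 0, -10], 0]
    - [1, [0, 0, 0], 0]
    - [1, [0, 0, 0], 0]

```text
time_s: 24.9
position: [595.9, -268.0, 189.0]
tool_rot: [-179.9, -0.1, 90.0]
contact_force: [-1.2, 0.4, -0.7]
width: 1.002
grasp_force: 0.0
```

Run:
```python
from h import *
s,im=snap("wrist","mill3");K,T=cam("wrist",s);print(np.round(s["position"],1),s["tool_rot"],s["contact_force"])
for d in silhouettes("wrist","mill_center"):
    ys,xs=np.nonzero(d["mask"]);print(round(d["p"],2),xs.min(),xs.max(),ys.min(),ys.max())
# knob: brightest lowsat blob
hsv=cv2.cvtColor(im,cv2.COLOR_RGB2HSV);m=(hsv[...,1]<50)&(hsv[...,2]>150);m[:,:225]=0;m[:,285:]=0;m[:170]=0;m[215:]=0
ys,xs=np.nonzero(m);print("knob",xs.mean(),ys.mean(),len(xs))
print(np.round(proj(K,T,[[597,-268.5,z] for z in (0,120,148)])))
print(tri_z(K,T,(xs.mean(),ys.mean()),146))
```

```text
[ 595.9 -268.   189. ] [-1.79909481e+02 -5.98107882e-02  9.00146986e+01] [-1.21997057  0.35911187 -0.72131165]
0.9 221 283 136 221
0.74 49 170 60 131
knob 250.75352112676057 200.21830985915494 142
[[255. 161.]
 [255. 191.]
 [255. 202.]]
[ 593.61083052 -267.73274033  146.        ]
```

Call:
servo_tool:
  rows:
    - [1, [0, -1.5, 10], 0]
    - [1, [0, 0, 25], 0]
    - [1, [0, 0, 30], 0]
    - [1, [0, 0, 25], 0]
    - [1, [0, 0, 12], 0]
    - [1, [0, 0, 5], 0]
    - [1, [0, 0, 0], 0]
    - [1, [0, 0, 0], 0]

```text
time_s: 25.8
position: [595.7, -268.8, 84.5]
tool_rot: [179.9, 0.1, 90.0]
contact_force: [0.1, -0.5, 0.1]
width: 1.0
grasp_force: 0.0
```

Call:
servo_tool:
  rows:
    - [-1, [0, 0, 0], 0]
    - [-1, [0, 0, 0], 0]
    - [-1, [0, 0, 0], 0]
    - [-1, [0, 0, 0], 0]
    - [-1, [0, 0, 0], 0]
    - [-1, [0, 0, 0], 0]
  newtons: 40

```text
time_s: 26.4
position: [595.7, -268.8, 84.8]
tool_rot: [179.9, 0.1, 90.0]
contact_force: [-0.5, 0.7, 6.5]
width: 0.53
grasp_force: 40.2
```

Call:
servo_tool:
  rows:
    - [-1, [0, 0, 0], 0]
    - [-1, [0, 0, 0], 0]
    - [-1, [0, 0, -5], 0]
    - [-1, [0, 0, -15], 0]
    - [-1, [0, 0, -10], 0]
    - [-1, [0, 0, 0], 0]
    - [-1, [0, 0, 0], 0]
  newtons: 55

```text
time_s: 27.1
position: [594.9, -268.3, 113.2]
tool_rot: [-180.0, -0.0, 90.0]
contact_force: [-0.3, 0.1, -1.8]
width: 0.522
grasp_force: 55.3
```

Call:
servo_tool:
  rows:
    - [-1, [0, 0, -15], 0]
    - [-1, [0, 0, -30], 0]
    - [-1, [0, 0, -35], 0]
    - [-1, [0, 0, -35], 0]
    - [-1, [0, 0, -35], 0]
    - [-1, [0, 0, -25], 0]
    - [-1, [0, 0, -12], 0]
    - [-1, [0, 0, 0], 0]
    - [-1, [15, -7, 0], 0]
    - [-1, [30, -14, 0], 0]
    - [-1, [40, -15, 0], 0]
    - [-1, [40, -15, 0], 0]

```text
time_s: 28.3
position: [542.2, -142.0, 297.2]
tool_rot: [-179.7, -0.1, 89.9]
contact_force: [0.8, 0.7, -2.0]
width: 0.526
grasp_force: 55.5
```

Call:
servo_tool:
  rows:
    - [-1, [40, -15, 0], 0]
    - [-1, [40, -15, 0], 0]
    - [-1, [40, -15, 0], 0]
    - [-1, [40, -15, 0], 0]
    - [-1, [35, -15, 0], 0]
    - [-1, [16, -6, 0], 0]
    - [-1, [8, -1, 0], 0]
    - [-1, [0, 0, 0], 0]
    - [-1, [0, 0, 0], 0]
    - [-1, [0, 0, 0], 0]

```text
time_s: 29.3
position: [462.3, 74.6, 299.8]
tool_rot: [-180.0, 0.0, 89.9]
contact_force: [-0.5, -0.7, -1.1]
width: 0.519
grasp_force: 55.5
```

Call:
servo_tool:
  rows:
    - [-1, [1, 0, 15], 0]
    - [-1, [0, 0, 30], 0]
    - [-1, [0, 0, 40], 0]
    - [-1, [0, 0, 40], 0]
    - [-1, [0, 0, 35], 0]
    - [-1, [0, 0, 20], 0]
    - [-1, [0, 0, 10], 0]
    - [-1, [0, 0, 4], 0]
    - [-1, [0, 0, 0], 0]
    - [-1, [0, 0, 0], 0]
    - [-1, [0, 0, 0], 0]

```text
time_s: 30.4
position: [462.9, 76.5, 107.6]
tool_rot: [179.9, 0.0, 90.0]
contact_force: [-0.3, -0.6, -2.2]
width: 0.517
grasp_force: 55.6
```

Call:
servo_tool:
  rows:
    - [-1, [-0.5, 0, 2], 0]
    - [-1, [0, 0, 1], 0]
    - [-1, [0, 0, 0], 0]
    - [-1, [0, 0, 0], 0]

```text
time_s: 30.8
position: [462.3, 76.0, 104.0]
tool_rot: [179.9, 0.0, 90.0]
contact_force: [-0.6, -0.6, 3.7]
width: 0.52
grasp_force: 56.6
```

Call:
servo_tool:
  rows:
    - [-1, [0, 0, 0.7], 0]
    - [-1, [0, 0, 0], 0]
    - [-1, [0, 0, 0], 0]

```text
time_s: 31.1
position: [462.5, 75.9, 103.9]
tool_rot: [179.9, 0.0, 90.0]
contact_force: [-2.0, -1.0, 9.9]
width: 0.518
grasp_force: 57.8
```

Contact felt. Releasing gently.

Call:
servo_tool:
  rows:
    - [-1, [0, 0, -0.5], 0]
    - [0.2, [0, 0, 0], 0]
    - [0.4, [0, 0, 0], 0]
    - [1, [0, 0, 0], 0]
    - [1, [0, 0, 0], 0]
    - [1, [0, 0, 0], 0]
    - [1, [0, 0, -15], 0]
    - [1, [0, 0, -30], 0]
    - [1, [0, 0, -40], 0]
    - [1, [0, 0, -40], 0]
    - [1, [0, 0, -15], 0]
    - [1, [0, 0, 0], 0]

```text
time_s: 32.3
position: [463.6, 76.0, 245.9]
tool_rot: [179.7, 0.0, 90.0]
contact_force: [0.3, -0.4, 0.2]
width: 1.002
grasp_force: 0.0
```

Run:
```python
from h import *
s,im=snap("wrist","mill4");K,T=cam("wrist",s);print(np.round(s["position"],1),s["width"])
for d in silhouettes("wrist","mill_center"):
    ys,xs=np.nonzero(d["mask"]);print(round(d["p"],2),xs.min(),xs.max(),ys.min(),ys.max())
hsv=cv2.cvtColor(im,cv2.COLOR_RGB2HSV);m=(hsv[...,1]<50)&(hsv[...,2]>150);m[:,:225]=0;m[:,285:]=0;m[:170]=0;m[215:]=0
ys,xs=np.nonzero(m);print("knob",xs.mean(),ys.mean(),len(xs),tri_z(K,T,(xs.mean(),ys.mean()),165))
print(np.round(proj(K,T,[[462.4,76.4,z] for z in (19,130,165)])))
print("to spray",np.round(to_tool(np.array([593,-126,0])-s["position"]),1))
```

```text
[463.6  76.  245.9] 1.0019319670863638
0.94 243 280 310 351
0.56 223 277 132 204
knob 254.2608695652174 205.05124223602485 644 [464.37033883  59.21746785 165.        ]
[[252. 154.]
 [252. 175.]
 [252. 186.]]
to spray [-202.1  129.5  245.8]
```

Mill stands centred on pad 3: its mask spans columns 223–277 around 250, expected 252. Now the spray.

Call:
servo_tool:
  rows:
    - [1, [-15, 10, 0], 0]
    - [1, [-30, 20, 0], 0]
    - [1, [-40, 25, 0], 0]
    - [1, [-40, 25, 0], 0]
    - [1, [-35, 25, 0], 0]
    - [1, [-25, 15, 0], 0]
    - [1, [-12, 7, 0], 0]
    - [1, [-5, 2.5, 0], 0]
    - [1, [0, 0, 0], 0]
    - [1, [0, 0, 0], 0]
    - [1, [0, 0, 0], 0]

```text
time_s: 33.5
position: [591.0, -124.4, 243.6]
tool_rot: [180.0, -0.0, 90.1]
contact_force: [0.5, 0.4, -0.2]
width: 1.001
grasp_force: 0.0
```

Run:
```python
from h import *
s,im=snap("wrist","spray1");K,T=cam("wrist",s);print(np.round(s["position"],1))
for d in silhouettes("wrist","spray_center"):
    ys,xs=np.nonzero(d["mask"]);print(round(d["p"],2),xs.min(),xs.max(),ys.min(),ys.max())
print(np.round(proj(K,T,[[593,-126,z] for z in (0,150,190)])))
```

```text
[ 591.  -124.4  243.6]
0.65 226 292 134 226
[[256. 153.]
 [256. 184.]
 [257. 198.]]
```

View pics/spray1.png

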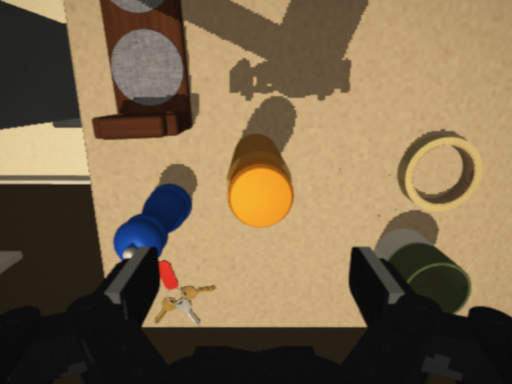

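The spray cap is at (260,194), so its axis is at about (595,-123.5). Grip the cap.

Call:
servo_tool:
  rows:
    - [1, [1, 4, 8], 0]
    - [1, [0, 0, 22], 0]
    - [1, [0, 0, 30], 0]
    - [1, [0, 0, 25], 0]
    - [1, [0, 0, 12], 0]
    - [1, [0, 0, 5], 0]
    - [1, [0, 0, 0], 0]
    - [1, [0, 0, 0], 0]

```text
time_s: 34.4
position: [596.3, -125.1, 142.5]
tool_rot: [179.9, 0.0, 90.0]
contact_force: [0.1, -0.2, 0.0]
width: 0.997
grasp_force: 0.0
```

Call:
servo_tool:
  rows:
    - [-1, [0, 0, 0], 0]
    - [-1, [0, 0, 0], 0]
    - [-1, [0, 0, 0], 0]
    - [-1, [0, 0, 0], 0]
    - [-1, [0, 0, 0], 0]
    - [-1, [0, 0, 0], 0]
    - [-1, [0, 0, 0], 0]
  newtons: 50

```text
time_s: 35.1
position: [596.2, -125.2, 142.6]
tool_rot: [179.9, 0.1, 90.0]
contact_force: [0.6, 0.3, 5.1]
width: 0.568
grasp_force: 51.8
```

Call:
servo_tool:
  rows:
    - [-1, [0, 0, -8], 0]
    - [-1, [0, 0, -20], 0]
    - [-1, [0, 0, -20], 0]
    - [-1, [0, 0, -10], 0]
    - [-1, [15, 0, 0], 0]
    - [-1, [30, 0, 0], 0]
    - [-1, [30, -5, 0], 0]
    - [-1, [18, -20, 0], 0]
    - [-1, [7.5, -30, 0], 0]
    - [-1, [0, -35, 0], 0]
    - [-1, [0, -25, 0], 0]
    - [-1, [0, -11, 0], 0]

```text
time_s: 36.3
position: [466.2, -22.7, 198.0]
tool_rot: [-179.8, -0.1, 90.1]
contact_force: [0.6, 0.2, -2.0]
width: 0.57
grasp_force: 52.7
```

Call:
servo_tool:
  rows:
    - [-1, [0, -4, 0], 0]
    - [-1, [0, 0, 0], 0]
    - [-1, [0, 0, 0], 0]
    - [-1, [0, 0, 0], 0]

```text
time_s: 36.7
position: [466.3, -24.5, 199.1]
tool_rot: [180.0, -0.0, 90.0]
contact_force: [1.2, 0.3, -2.0]
width: 0.574
grasp_force: 52.7
```

Target TCP z is about 161.5.

Call:
servo_tool:
  rows:
    - [-1, [0, -0.4, 8], 0]
    - [-1, [0, 0, 14], 0]
    - [-1, [0, 0, 9], 0]
    - [-1, [0, 0, 3.5], 0]
    - [-1, [0, 0, 1], 0]
    - [-1, [0, 0, 0], 0]
    - [-1, [0, 0, 0], 0]

```text
time_s: 37.4
position: [465.4, -24.5, 164.2]
tool_rot: [179.9, 0.0, 90.0]
contact_force: [0.2, 0.0, -2.2]
width: 0.567
grasp_force: 52.6
```

Call:
servo_tool:
  rows:
    - [-1, [0, 0, 1], 0]
    - [-1, [0, 0, 0.5], 0]
    - [-1, [0, 0, 0], 0]
    - [-1, [0, 0, 0], 0]

```text
time_s: 37.8
position: [465.0, -24.4, 162.3]
tool_rot: [180.0, 0.0, 90.0]
contact_force: [0.2, 0.6, -1.8]
width: 0.569
grasp_force: 52.6
```

Call:
servo_tool:
  rows:
    - [-1, [0, 0.5, 0.7], 0]
    - [-1, [0, 0, 0], 0]
    - [-1, [0, 0, 0], 0]

```text
time_s: 38.1
position: [465.6, -24.4, 161.7]
tool_rot: [180.0, 0.0, 90.0]
contact_force: [-0.8, 1.1, -0.2]
width: 0.565
grasp_force: 52.9
```

Call:
servo_tool:
  rows:
    - [-1, [0, 0, 0.4], 0]
    - [-1, [0, 0, 0], 0]
    - [0.3, [0, 0, 0], 0]
    - [0.5, [0, 0, 0], 0]
    - [1, [0, 0, 0], 0]
    - [1, [0, 0, 0], 0]
    - [1, [0, 0, 0], 0]
    - [1, [0, 0, -15], 0]
    - [1, [0, 0, -30], 0]
    - [1, [0, 0, -40], 0]
    - [1, [0, 0, -40], 0]
    - [1, [0, 0, -20], 0]

```text
time_s: 39.3
position: [466.7, -24.7, 309.8]
tool_rot: [179.7, 0.1, 90.0]
contact_force: [0.9, -0.6, -0.2]
width: 0.997
grasp_force: 0.0
```

Call:
servo_tool:
  rows:
    - [1, [15, 0, 0], 0]
    - [1, [30, 0, 0], 0]
    - [1, [30, 0, 0], 0]
    - [1, [20, 0, 0], 0]
    - [1, [10, 0, 0], 0]
    - [1, [0, 0, 0], 0]
    - [1, [0, 0, 0], 0]

```text
time_s: 40.0
position: [465.5, 80.1, 306.0]
tool_rot: [-180.0, 0.0, 90.0]
contact_force: [-1.1, -0.1, 0.4]
width: 1.002
grasp_force: 0.0
```

Run:
```python
from h import *
s,im=snap("wrist","end");K,T=cam("wrist",s);print(np.round(s["position"],1),s["width"])
pads={"salt_center":(452.8,281.9,22,90),"spice_center":(457.5,180.2,22,106),"mill_center":(462.4,76.4,29,150),"spray_center":(465.9,-23.5,29,190)}
t=np.linspace(0,6.3,60)
for n,(x,y,R,H) in pads.items():
    q=proj(K,T,np.vstack([np.c_[x+R*np.cos(t),y+R*np.sin(t),0*t+z] for z in (19,19+H)]));print(n,"pred",np.round(np.r_[q.min(0),q.max(0)]))
    for d in silhouettes("wrist",n):
        ys,xs=np.nonzero(d["mask"])
        if len(xs):print("   ",round(d["p"],2),xs.min(),ys.min(),xs.max(),ys.max())
s,b=snap("side","ends")
cv2.imwrite("pics/endb.png",cv2.resize(np.hstack([im,cv2.resize(b[150:310,180:393],(512,384))]),(800,300))[:,:,::-1])
```

```text
[465.5  80.1 306. ] 1.0015172748193495
salt_center pred [220. -68. 264.   6.]
    0.85 370 137 420 173
    0.53 233 0 251 4
    0.43 214 0 274 23
spice_center pred [225.  44. 268.  90.]
    0.75 224 43 266 89
    0.52 227 199 279 305
mill_center pred [222. 129. 280. 201.]
    0.64 227 130 272 189
    0.55 243 297 277 351
spray_center pred [224. 196. 284. 309.]
    0.98 228 201 279 305
```

View pics/endb.png

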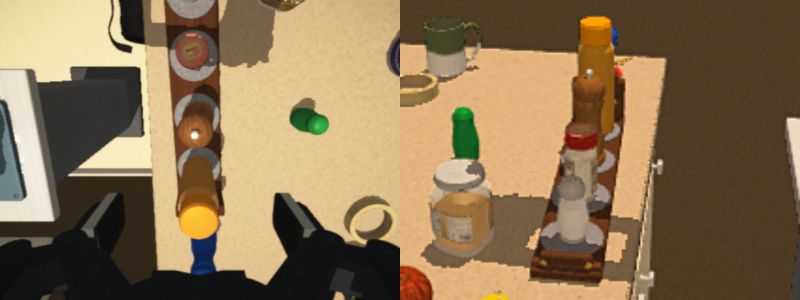

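All four stand upright, each centred on its pad. Salt, spice, mill and spray step up toward the high cheek, and the honey jar and look-alikes are untouched.

```bash
python3 -c "
from plant import *
print(sign_off())"
```

```text
the job is handed in; nothing more can be done
None
```

The job is handed in: from the high end board down, the spray can, pepper mill, spice jar and salt shaker each stand upright in the middle of their pads. It took about 40 s; the mill's first grip slipped off its rounded head, so I regripped it lower.

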